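# Hang the dried paddle board on the empty rail hook

## Task

The small wooden board with the handle has dried in the peg rack. Draw it straight up out of its slot until it is clear of the pegs, then hang it by the hole in its handle on the empty hook of the counter rail: set it gently onto the hook, never pressing or knocking it hard, and leave it hanging there on its own, upright and still. Leave the plate and the plain board standing where they are in the rack.

Things in the scene. Friction and masses are not known exactly. Their poses are not given: they have to be found in the camera images.
- paddle_board: brown wooden paddle board 115 wide, 200 tall, 10 thick (mm), ~0.16 kg, on edge in the rack, handle up. Origin: middle of lower edge; z up, x normal to faces, y along width. Blade to z 128, then handle 40 wide to z 200 with one oblong through hole (eye) 18 wide, z 136 to 168, centred; 32 mm of solid wood above it to grip across the thickness. Both faces alike. May lean 3 deg in its slot.
- paddle_eye (a point): point of the paddle board at the upper end of its eye, mid-thickness: 168 mm above its lower edge, 32 mm below its top. This comes to rest on the hook. Axes as the board's.
- empty_hook: hook holding nothing, fixed on the rail: round steel wire 7 mm thick. Origin: top of the wire at its lowest part (seat), about 218 mm above the worktop. Tip points to -x, rail lies at +x, y along rail, z up. Wire is lowest from x -6 to +14 mm. A board hung here has its faces across x, eye end within some mm of the origin, lower edge 50 mm above the worktop. Left or right hook of the rail.
- hook_tip (a point): top of the 8 mm ball on the upturned tip of the empty hook: 20 mm in front of the seat (-x of the hook) and 15 mm above it. The eye must pass over this tip from the front.
- hook_rail: rail stand, fixed, left or right of the rack: wooden foot 100 x 250 mm, 18 mm high, and a bent steel rod 12 mm thick along y, 42 mm behind the hooks' seats, top 5 mm (hook clips 7 mm) above the seats. Origin on the worktop under the foot's middle; seats at x -12, y +70 and -70 mm; tips point to -x.
- scoop_hook: the rail's other hook, 140 mm from the empty one, same shape and axes, origin at its seat. A small steel measuring scoop hangs on it (62 mm wide, lower end 161 mm below this origin); all fixed.
- rack: wooden peg rack, fixed, 150 mm in x, 100 in y; origin on the worktop under its middle. Beam tops 24 mm up; two rows (y -40, +40) of 6 upright pegs, 9 mm thick, 22 mm apart along x, tops 80 mm above the worktop. Slots 13 mm wide at x -44, -22, 0, 22, 44 run along y. Paddle board, plain board and plate stand in the slots -44, 0, 44 in any order.
- plain_board: white plain board without handle or hole, 130 mm wide, 105 tall, 9 thick, loose, on edge in the rack (top 129 mm above the worktop), to be left alone. Origin: middle of its lower edge; x normal to its faces.
- plate: white round side plate, 120 mm across, 10 thick, loose, on edge in the rack (top 136 mm above the worktop), to be left alone. Origin: lowest point of its edge; x normal to its faces.
There are look-alikes about, which are no part of the job. Several things have the shape of the paddle_board; the one meant has the colours described above.

How it is judged:
By the outcome, as a careful person would: the job done as asked, in the order asked, and still so for the second after the job is handed in, with the robot touching nothing.
It also fails if it takes over 48 s, if anything falls off the work surface, if the arm or the gripper's body presses on something with over 40 N, if the wrist force passes 120 N, or if a joint passes its speed limit or range.

## Robot

A 6-joint arm with a two-finger parallel gripper is mounted at the origin on a cart in front of the work surface, level with it; the furniture and walls round the work are solid. World frame = base frame: x ahead of the robot, y to its left, z up, the work surface at z = 0. Lengths are in m, angles in rad, forces in N, time in s.
With the tool pointing down it reaches from about 0.25 to 0.725 m from the base axis. Payload 9.7 kg.
Tool frame: the origin (TCP) lies between the finger pads; the fingertips stand 14 mm ahead of it and the grasp point (between the pads) lies 5 mm behind it; z points along the fingers, y is the line along which they close (so a half turn about z gives the same grasp; the last joint's range is limited). The gripper opens to 85 mm and grips with 20 to 120 N. Pads are 22 mm wide; open, the fingers measure 114 mm over their backs; the gripper's body (76 mm by 85 mm) begins 54 mm behind the grasp point. The pads swing forward as they close: fully open they stand 13 mm farther back than shut.
Start: joints at [-1.109, 0.087, 0.176, 1.66, 0, 1.571], TCP at [0.245, -0.492, 0.245] pointing down, gripper open.
Joint ranges: [-3.13, 3.13], [-0.85, 1.81], [-1.15, 1.24], [-2.2, 2.28], [-1.44, 1.52], [-3.14, 3.14]. Speed limits (rad/s): [2.22, 2.22, 2.57, 3.14, 3.14, 3.14].

## Interface

Orientations are given as a rotation vector (axis times angle).
In Python, from plant import * gives the robot as it stands.
- The arm moves only by the tool servo_tool, never from a script. Its argument "targets" is text: rows parted by semicolons, each of 7 numbers parted by spaces: the shift along the tool's x, y, z in cm, then the turn, a rotation vector about the tool's x, y, z in degrees, then the finger opening in cm, from 0 to 8.54. A call has 1 to 20 rows; each row shifts and turns the commanded pose from where the row before left it, along the tool's axes as they then stand; what a row does not reach is not made up. A row lasts 1/12 s, in which the tool goes at most 41.7 mm and 7.16 degrees, less where a joint would pass 70% of its speed; a pose out of reach is approached as far as the arm can. A call with a gripper value outside its range is refused whole. The fingers move at their own pace and stop on an object; "grip_force" is the grip in N (left out, the last holds). Time passes only in rows, so rows that do not move let the fingers close. It gives the time, the measured TCP pose, the force, the opening and the grip force at its end, in the units of the state.
- get_state(): the state, without advancing time (a new reading comes with each control period).
- grab_frame(name): name is "scene" or "top" or "wrist"; returns the picture (420x560x3 uint8, red, green, blue); there is no depth.
- camera_info(name): a dict with "vfov" (degrees; the focal length in pixels is half the picture's height over the tangent of half this angle, whatever the lens; pixels are square), "cx", "cy" (the principal point, pixels), "k1" (the pictures are not rectified: a ray, as slopes to the right and down, at radius r is drawn at 1 + k1 r^2 times it, then the intrinsics apply), "cam_to_world" (4x4, takes a point from camera to world coordinates). Camera axes: x right, y down, z forward; pixel columns grow to the right and rows downward; lengths in m; the calibration is good to about 2 mm. A picture is of the moment at which its call begins: read the wrist's pose just before it. camera_info takes no time and is no camera call; for the wrist camera it gives the pose at the moment of the call.
- job_done(): hands the job in; it is judged then, once.
The state is a dict: "time_s": time; "joints": joint angles; "joint_vel": joint speeds; "joint_efforts": joint torques, N m; "eef_pos": TCP position; "orientation": TCP orientation; "force": force on the tool from outside, world axes, zero at the start; "moment": the same for the moment, N m; "finger_gap": opening from 0.0 (shut) to 1.0 (fully open); "gripper_force": force on a finger pad.
Only numpy, scipy, OpenCV 4.12 (cv2) and the standard library are available. Lean on these libraries where they do the work, as an engineer would, in place of code of your own. Each camera call takes 0.05 s, during which the arm holds its last target. There are 200 camera calls.

## Working session

There is one attempt and no reset: what is moved stays moved. The work goes in short steps, Python scripts to look and compute and a tool call to move; the robot and the scene stay as the last step left them, time stands still between calls to the robot, and variables do not carry over. Pictures are saved under pics/ and viewed, at most 11 in all, crops included, and the job is handed in when it is done.

Besides the shell and the picture viewer there is one more tool, called as name(argument=value, ...) on one line, values as JSON. servo_tool: Moves the arm, as the interface text tells. Its arguments: {"type":"object","properties":{"targets":{"type":"string"},"grip_force":{"type":"number"}},"required":["targets"]}

```bash
mkdir -p pics; cat > h.py <<'E'
from plant import *
import numpy as np, cv2
from scipy.spatial.transform import Rotation as R
def K(i):
    f=210/np.tan(np.radians(i['vfov'])/2); return f
def ray(i,u,v):
    f=K(i); d=np.array([(u-i['cx'])/f,(v-i['cy'])/f]); s=d.copy()
    for _ in range(20): s=d/(1+i['k1']*(s@s))
    M=np.array(i['cam_to_world']); r=M[:3,:3]@np.array([s[0],s[1],1]); return M[:3,3],r/np.linalg.norm(r)
def onplane(i,u,v,z):
    o,r=ray(i,u,v); return o+r*(z-o[2])/r[2]
def tri(obs):
    A=np.zeros((3,3));b=np.zeros(3)
    for i,u,v in obs:
        o,r=ray(i,u,v);P=np.eye(3)-np.outer(r,r);A+=P;b+=P@o
    x=np.linalg.solve(A,b)
    return x,[np.linalg.norm((np.eye(3)-np.outer(ray(i,u,v)[1],ray(i,u,v)[1]))@(x-ray(i,u,v)[0])) for i,u,v in obs]
def proj(i,p):
    M=np.array(i['cam_to_world']);c=M[:3,:3].T@(np.asarray(p)-M[:3,3]);s=c[:2]/c[2];s=s*(1+i['k1']*(s@s));return s*K(i)+[i['cx'],i['cy']]
def save(n,im): cv2.imwrite('pics/'+n,im[:,:,::-1])
E
python3 - <<'E'
from h import *
a=grab_frame('scene');b=grab_frame('top')
save('s.png',a);save('t.png',b)
np.set_printoptions(precision=4,suppress=True)
for n in('scene','top','wrist'):
    i=camera_info(n);print(n,i['vfov'],i['cx'],i['cy'],i['k1']);print(np.array(i['cam_to_world']))
print(get_state())
E
```

```text
scene 47.46218817383148 281.4448028546906 201.09363743365546 -0.012034579352062112
[[-0.8425 -0.3973  0.3638 -0.0223]
 [-0.5387  0.6203 -0.5702  0.8619]
 [ 0.0009 -0.6763 -0.7366  1.1883]
 [ 0.      0.      0.      1.    ]]
top 46.503498767710084 274.5769711164923 198.27225482703759 0.007657850756158611
[[-0.0287 -0.9852  0.1692  0.2919]
 [-0.9995  0.0308  0.0095  0.042 ]
 [-0.0145 -0.1688 -0.9855  1.39  ]
 [ 0.      0.      0.      1.    ]]
wrist 59.31939269637367 282.21189361624954 214.0428143130513 -0.026326854828335123
[[ 0.4449 -0.8638 -0.2364  0.3049]
 [-0.8956 -0.4293 -0.1168 -0.4614]
 [-0.0006  0.2637 -0.9646  0.3741]
 [ 0.      0.      0.      1.    ]]
{'time_s': 0.1, 'joints': array([-1.109 ,  0.0874,  0.1752,  1.6598,  0.    ,  1.5708]), 'joint_vel': array([ 0.0011, -0.0011,  0.0015,  0.0015, -0.0007,  0.0003]), 'joint_efforts': array([  0.0001, -52.1559,  46.5653,   0.016 ,   0.0001,   0.    ]), 'eef_pos': array([ 0.245 , -0.4922,  0.2446]), 'orientation': array([-3.0571, -0.7187,  0.0004]), 'force': array([-0.17  ,  0.2599, -0.0208]), 'moment': array([-0.0126, -0.0397, -0.0022]), 'gripper_force': 0.0, 'finger_gap': 0.9990060456638674}
```

View pics/s.png

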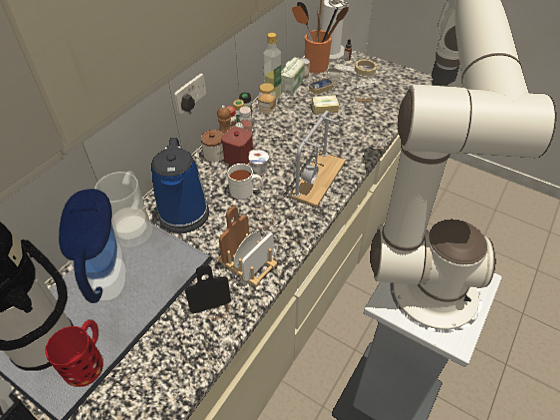

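View pics/t.png

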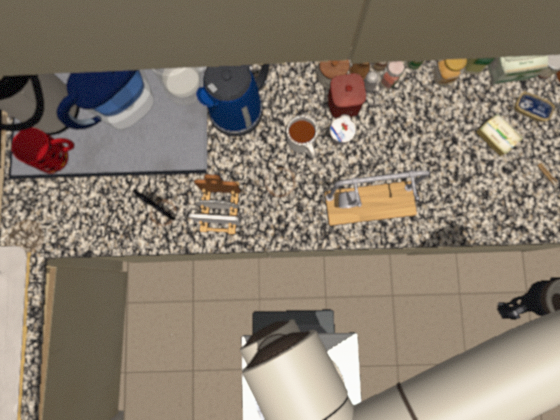

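Possible targets for "paddle_board": brown paddle in the rack (scene ~235,232; top ~218,185), and a black paddle-shaped board on the worktop (scene ~208,290; top ~155,204). The brown one fits. The rail is on the right (scene ~315,170; top ~372,195), and the scoop hangs on its left hook (top ~348,197), so the right hook (top ~390,190) looks empty. I'll check both with one close crop.

```bash
python3 - <<'E'
from h import *
a=cv2.imread('pics/s.png');b=cv2.imread('pics/t.png')
r=lambda im,x,y,w,h,s:cv2.resize(im[y:y+h,x:x+w],None,fx=s,fy=s,interpolation=cv2.INTER_CUBIC)
A=r(a,195,190,100,100,4);A2=r(a,280,105,70,100,4)[:,:280]
B=r(b,185,165,100,50,4)[:200];C=r(b,320,160,100,50,4)
top=np.hstack([A,A2]);bot=np.hstack([r(b,185,168,65,68,6)[:,:390][:0]]) if 0 else None
cv2.imwrite('pics/c1.png',top)
cv2.imwrite('pics/c2.png',np.hstack([r(b,185,168,65,70,6),r(b,320,165,65*1,70,6)]))
E
```

```text
(no output)
```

View pics/c1.png

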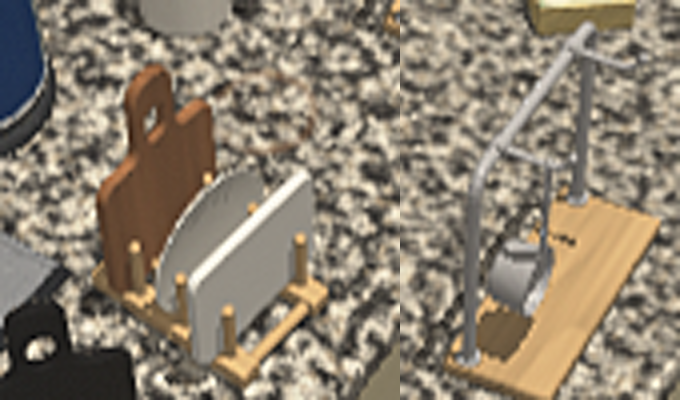

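View pics/c2.png

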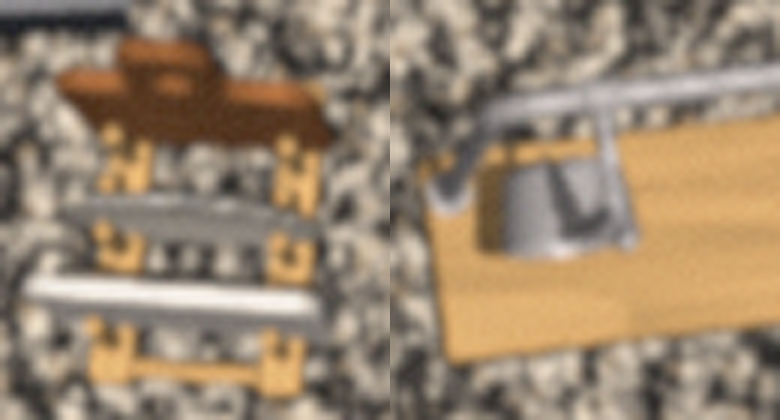

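c1 and c2 confirm it. The brown paddle is in the back slot with its eye at scene ~(232,219). The scoop is on the left (nearer-rack) hook, and the right hook is bare with its tip at scene ~(341,120). Next come rough positions from the two views.

```bash
python3 - <<'E'
from h import *
np.set_printoptions(precision=4,suppress=True)
S=camera_info('scene');T=camera_info('top')
b=cv2.imread('pics/t.png');a=cv2.imread('pics/s.png')
# brown board mask in both views
for im,i,w in((b,T,(190,165,60,40)),(a,S,(215,200,45,80))):
    x,y,W,H=w;h=cv2.cvtColor(im,cv2.COLOR_BGR2HSV)[y:y+H,x:x+W]
    m=((h[...,0]<13)&(h[...,1]>110)&(h[...,2]<200)).astype(np.uint8)
    n,l,st,c=cv2.connectedComponentsWithStats(m);k=1+np.argmax(st[1:,4]);print(st[k]+[x,y,0,0,0])
    for r in range(st[k,1],st[k,1]+st[k,3],2):
        q=np.where(l[r]==k)[0];print(r+y,q.min()+x,q.max()+x,end=' | ')
    print()
print('eye z.19',onplane(T,214,181,.195))
h=cv2.cvtColor(b,cv2.COLOR_BGR2HSV)
m=cv2.inRange(h,(12,90,120),(25,220,255));m[:,:320]=0;m[:,425:]=0;m[:165]=0;m[235:]=0
m=cv2.morphologyEx(m,cv2.MORPH_OPEN,np.ones((3,3)));m2=cv2.morphologyEx(m,cv2.MORPH_CLOSE,np.ones((15,15)))
c=max(cv2.findContours(m2,0,2)[0],key=cv2.contourArea);r=cv2.minAreaRect(c)
bp=cv2.boxPoints(r);P=np.array([onplane(T,*p,.018) for p in bp]);print(bp);print(P,P.mean(0))
print('hook tip',tri([(S,341,120),(T,391,197)]))
E
```

```text
[209 179  20  13  73]
179 215 215 | 181 209 215 | 183 209 224 | 185 210 223 | 187 215 226 | 189 215 227 | 191 213 227 | 
[219 206  19  53 199]
206 232 234 | 208 229 235 | 210 229 236 | 212 227 230 | 214 228 230 | 216 226 227 | 218 227 227 | 220 227 229 | 222 227 233 | 224 227 234 | 226 228 237 | 228 227 235 | 230 227 236 | 232 228 235 | 234 222 229 | 236 220 228 | 238 219 225 | 240 219 226 | 242 219 228 | 244 220 230 | 246 220 232 | 248 227 232 | 250 224 233 | 252 231 233 | 254 231 232 | 256 231 232 | 258 231 231 | 
eye z.19 [0.5455 0.2036 0.195 ]
[[324.1928 190.2417]
 [411.9987 179.4899]
 [416.3369 214.9179]
 [328.5309 225.6697]]
[[ 0.5462 -0.087   0.018 ]
 [ 0.5695 -0.3384  0.018 ]
 [ 0.4673 -0.3428  0.018 ]
 [ 0.4444 -0.0945  0.018 ]] [ 0.5068 -0.2157  0.018 ]
hook tip (array([ 0.4653, -0.2183,  0.2816]), [np.float64(0.012131082046082847), np.float64(0.012131082046082719)])
```

servo_tool(targets="0 0 -1.2 0 0 -6 8.5;0 0 -1.2 0 0 -6 8.5;0 0 -1.2 0 0 -6 8.5;0 0 -1.2 0 0 -6 8.5;0 0 -1.2 0 0 -6 8.5;0 0 -1.2 0 0 -6 8.5;0 0 -1.2 0 0 -6 8.5;0 0 -1.2 0 0 -6 8.5;0 0 -1.2 0 0 -6 8.5;0 0 -1.2 0 0 -6 8.5;2.2 2.3 0 0 0 0 8.5;2.2 2.3 0 0 0 0 8.5;2.2 2.3 0 0 0 0 8.5;2.2 2.3 0 0 0 0 8.5;2.2 2.3 0 0 0 0 8.5;2.2 2.3 0 0 0 0 8.5;2.2 2.3 0 0 0 0 8.5;2.2 2.3 0 0 0 0 8.5;2.2 2.3 0 0 0 0 8.5;2.2 2.3 0 0 0 0 8.5")

```text
time_s: 1.77
eef_pos: [0.4892, -0.2858, 0.365]
orientation: [-2.289, -2.151, 0.0]
force: [0.5, 0.3, -0.6]
finger_gap: 0.994
gripper_force: 0.0
```

servo_tool(targets="0 0 0 0 0 0 8.5;0 0 0 0 0 0 8.5;0 0 0 0 0 0 8.5")

```text
time_s: 2.02
eef_pos: [0.4881, -0.2871, 0.365]
orientation: [-2.288, -2.152, 0.001]
force: [-0.6, -0.1, 0.9]
finger_gap: 0.994
gripper_force: 0.0
```

```bash
python3 - <<'E'
from h import *
i=camera_info('wrist');a=grab_frame('wrist');save('w1.png',a)
import pickle;pickle.dump(i,open('w1.pkl','wb'))
s=get_state();print(s['eef_pos'],R.from_rotvec(s['orientation']).as_matrix().round(3),s['joints'].round(2))
cv2.imwrite('pics/w1b.png',cv2.resize(a[:,:,::-1],(800,600),interpolation=cv2.INTER_CUBIC))
E
```

```text
[ 0.48775686 -0.28741632  0.36516912] [[ 0.062  0.998 -0.   ]
 [ 0.998 -0.062  0.   ]
 [-0.    -0.    -1.   ]] [-0.53  0.22  0.56  1.92 -0.    1.1 ]
```

View pics/w1b.png

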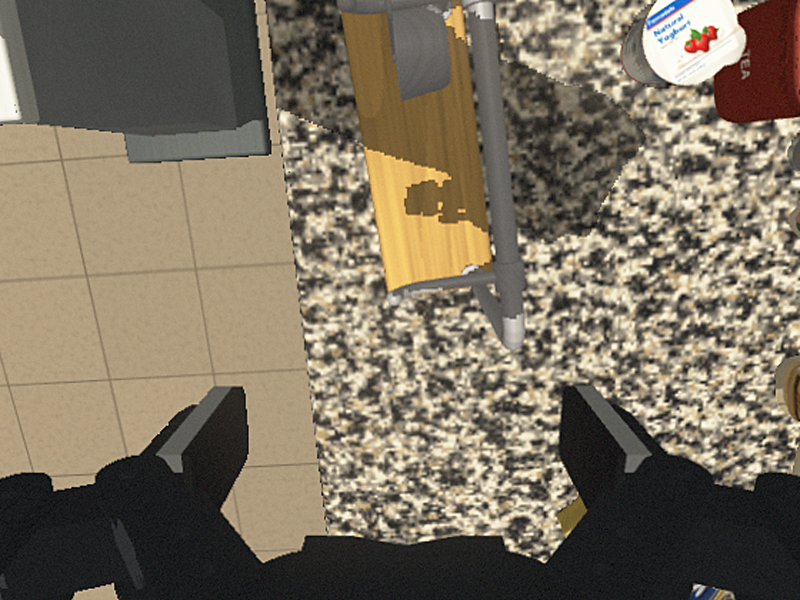

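The wrist picture shows the empty hook with its tip ball at about (393,297) of 800x600. Its wire runs right to the clip on the rod at ~(511,272), and the rod goes from (482,15) to (512,340).

```bash
python3 - <<'E'
from h import *
import pickle
np.set_printoptions(precision=4,suppress=True)
i=pickle.load(open('w1.pkl','rb'));T=camera_info('top');S=camera_info('scene')
q=lambda u,v:(u*.7+ -.15,v*.7-.15)
tip=onplane(i,*q(393,297),.229);clip=onplane(i,*q(511,272),.222)
r1=onplane(i,*q(484,30),.217);r2=onplane(i,*q(509,250),.217)
print('tip',tip,'clip',clip,'rod',r1,r2)
yaw=-np.arctan2(*(r1-r2)[:2]);print('yaw rod',np.degrees(yaw))
d=clip-tip;print('yaw hook',np.degrees(np.arctan2(d[1],d[0])),np.linalg.norm(d[:2]))
for y in(.092,yaw):
    x=np.array([np.cos(y),np.sin(y),0]);print('seat from tip',tip+.020*x,'rodfrom', np.dot(r2-tip,x))
    print('foot seat',np.array([.5068,-.2157,0])-.012*x-.07*np.array([-x[1],x[0],0]))
print('tip in top/scene',proj(T,tip),proj(S,tip))
E
```

```text
tip [ 0.4828 -0.2866  0.229 ] clip [ 0.5455 -0.2787  0.222 ] rod [ 0.5348 -0.1602  0.217 ] [ 0.5455 -0.2678  0.217 ]
yaw rod 5.67028172273735
yaw hook 7.240444388500425 0.06324584218923511
seat from tip [ 0.5027 -0.2848  0.229 ] rodfrom 0.06422483222929352
foot seat [ 0.5013 -0.2865  0.    ]
seat from tip [ 0.5027 -0.2847  0.229 ] rodfrom 0.06431398678556847
foot seat [ 0.5018 -0.2865  0.    ]
tip in top/scene [416.2145 197.3644] [340.8655 119.4499]
```

servo_tool(targets="3.5 0.16 -0.3 0 0 0 8.5;3.5 0.16 -0.3 0 0 0 8.5;3.5 0.16 -0.3 0 0 0 8.5;3.5 0.16 -0.3 0 0 0 8.5;3.5 0.16 -0.3 0 0 0 8.5;3.5 0.16 -0.3 0 0 0 8.5;3.5 0.16 -0.3 0 0 0 8.5;3.5 0.16 -0.3 0 0 0 8.5;3.5 0.16 -0.3 0 0 0 8.5;3.5 0.16 -0.3 0 0 0 8.5;3.5 0.16 -0.3 0 0 0 8.5;3.5 0.16 -0.3 0 0 0 8.5;3.5 0.16 -0.3 0 0 0 8.5;3.5 0.16 -0.3 0 0 0 8.5;0 0 0 0 0 0 8.5;0 0 0 0 0 0 8.5;0 0 0 0 0 0 8.5")

```text
time_s: 3.48
eef_pos: [0.5409, 0.1996, 0.4074]
orientation: [2.29, 2.151, -0.0]
force: [1.0, -0.2, 0.5]
finger_gap: 0.999
gripper_force: 0.0
```

```bash
python3 - <<'E'
from h import *
i=camera_info('wrist');a=grab_frame('wrist')
import pickle;pickle.dump(i,open('w2.pkl','wb'));save('w2.png',a)
s=get_state();print(s['eef_pos'],s['orientation'],s['joints'].round(2))
cv2.imwrite('pics/w2b.png',cv2.resize(a[:,:,::-1],(800,600),interpolation=cv2.INTER_CUBIC))
E
```

```text
[0.54086015 0.19923493 0.40758923] [2.29044690e+00 2.14974634e+00 2.13031033e-04] [ 0.35  0.31  0.77  2.03 -0.    1.99]
```

View pics/w2b.png

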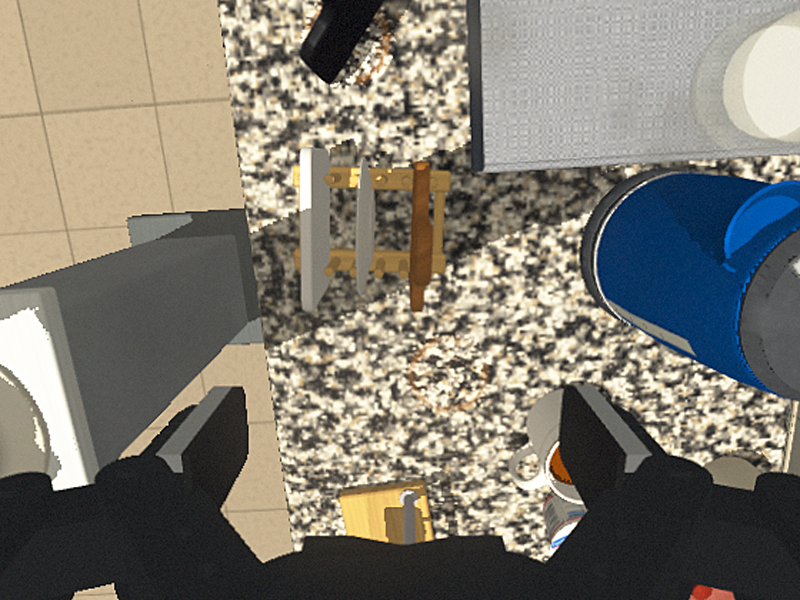

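The brown board is seen nearly edge-on at (420,235), with the plate at x~363, the plain board at ~315 and the kettle to the right at ~590+. Next I measure the board's top edge.

```bash
python3 - <<'E'
from h import *
a=cv2.imread('pics/w2.png')
c=a[100:230,260:340]
cv2.imwrite('pics/c3.png',cv2.resize(c,(369,600),interpolation=cv2.INTER_CUBIC))
h=cv2.cvtColor(c,cv2.COLOR_BGR2HSV)
m=((h[...,0]<13)&(h[...,1]>120))
for r in range(5,125,4):
    q=np.where(m[r])[0]
    if len(q): print(r+100,q.min()+260,q.max()+260,[int(x) for x in h[r,q,2]])
E
```

```text
117 290 299 [95, 104]
125 290 298 [87, 123]
145 296 296 [119]
149 297 297 [112]
153 289 293 [93, 102]
161 291 291 [92]
165 290 290 [93]
169 291 291 [97]
173 288 300 [91, 110]
197 288 290 [98, 103, 92]
205 288 292 [110, 121]
217 288 293 [96, 92, 91]
```

View pics/c3.png

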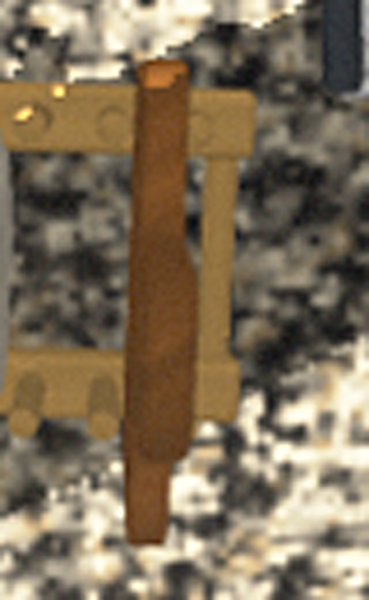

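```bash
python3 - <<'E'
from h import *
import pickle
np.set_printoptions(precision=4,suppress=True)
i=pickle.load(open('w2.pkl','rb'));T=camera_info('top');S=camera_info('scene')
g=lambda x,y:(260+x/4.615-.4,100+y/4.615-.4)
c=onplane(i,*g(160,352),.224);print('wrist top c',c)
u=onplane(i,*g(163,255),.224);l=onplane(i,*g(157,450),.224);print(u,l,'len',np.linalg.norm(u-l),'yaw',np.degrees(-np.arctan2(*(u-l)[:2])))
u=onplane(i,*g(162,75),.152);l=onplane(i,*g(147,535),.152);print('blade',u,l,'mid',(u+l)/2,'len',np.linalg.norm(u-l),'yaw',np.degrees(-np.arctan2(*(u-l)[:2])))
print('top view top c',onplane(T,212,175.8,.224),'tri',tri([(i,*g(160,352)),(T,212,175.8)]))
# rack beams ends: tops z .024
ps=[g(255,92),g(255,155),g(238,355),g(238,418)]
print([onplane(i,*p,.024) for p in ps])
print(onplane(i,300*.7,180*.7,.024))
print('eye scene',proj(S,c-[0,0,.048]),proj(S,c))
E
```

```text
wrist top c [0.5523 0.215  0.224 ]
[0.5539 0.2328 0.224 ] [0.5508 0.1964 0.224 ] len 0.03648566954007925 yaw -4.892238005808845
blade [0.5577 0.264  0.152 ] [0.5485 0.1599 0.152 ] mid [0.5531 0.2119 0.152 ] len 0.10452714199941868 yaw -5.059992029261135
top view top c [0.5525 0.2045 0.224 ] tri (array([0.5553, 0.2093, 0.2003]), [np.float64(0.0029307779977160195), np.float64(0.002930777997716043)])
[array([0.5887, 0.2564, 0.024 ]), array([0.5879, 0.2383, 0.024 ]), array([0.5803, 0.1791, 0.024 ]), array([0.5795, 0.1596, 0.024 ])]
[0.4464 0.257  0.024 ]
eye scene [232.168  220.9724] [230.8311 209.4821]
```

servo_tool(targets="0.7 0.5 1.4 0 0 1.3 5;0.7 0.6 1.8 0 0 0 5;0 0 1.9 0 0 0 5;0 0 1.9 0 0 0 5;0 0 1.9 0 0 0 5;0 0 1.9 0 0 0 5;0 0 1.9 0 0 0 5;0 0 1.8 0 0 0 5;0 0 0 0 0 0 5;0 0 0 0 0 0 5;0 0 0 0 0 0 5")

```text
time_s: 4.45
eef_pos: [0.553, 0.2129, 0.2639]
orientation: [2.314, 2.124, 0.002]
force: [0.5, -0.6, 0.3]
finger_gap: 0.588
gripper_force: 0.0
```

```bash
python3 - <<'E'
from h import *
i=camera_info('wrist');a=grab_frame('wrist')
import pickle;pickle.dump(i,open('w3.pkl','wb'));save('w3.png',a)
s=get_state();print(s['eef_pos'],s['orientation'],s['finger_gap'])
print([proj(i,[.5525,.2125,.224]),proj(i,[.5525,.2325,.224])])
cv2.imwrite('pics/w3b.png',cv2.resize(a[:,:,::-1],(800,600),interpolation=cv2.INTER_CUBIC))
E
```

```text
[0.55320115 0.21321444 0.26412182] [2.31369063 2.12389104 0.00331276] 0.5851396263294781
[array([280.78477654, 257.06386119]), array([277.12129773, 218.11000171])]
```

View pics/w3b.png

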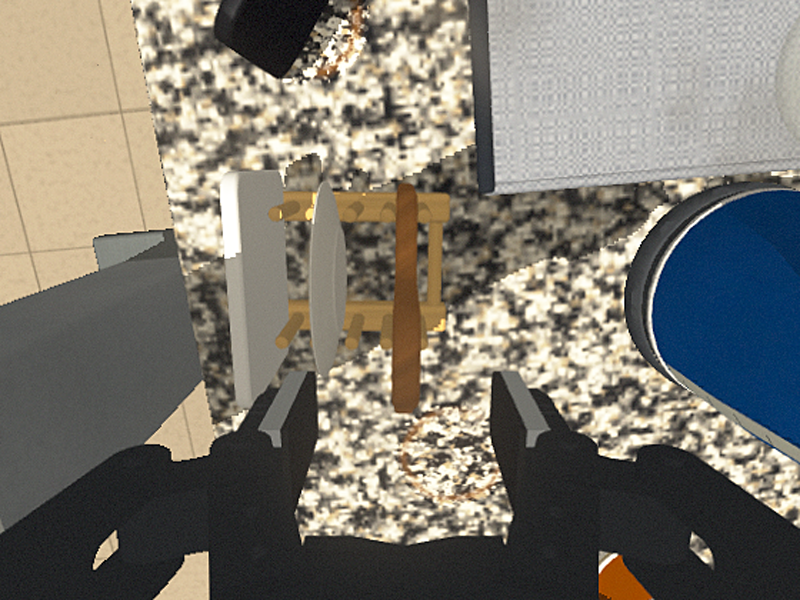

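```bash
python3 - <<'E'
from h import *
import pickle
np.set_printoptions(precision=4,suppress=True)
i=pickle.load(open('w3.pkl','rb'));a=cv2.imread('pics/w3.png').astype(int)
m=((a[...,2]-a[...,0]>38)&(a[...,2]<150)).astype(np.uint8);m[:, :268]=0;m[:,300:]=0;m[:120]=0;m[300:]=0
m=cv2.morphologyEx(m,cv2.MORPH_CLOSE,np.ones((3,3)))
for r in range(126,296,3):
    q=np.where(m[r])[0]
    if len(q): print(r,q.min(),q.max(),a[r,q].mean(0).round(),end='; ')
print()
for d in(-20,20): print('handle end',proj(i,[.553+.09*d/1000,.2125+d/1000,.224]))
for d in(-57.5,57.5): print('blade end',proj(i,[.553+.09*d/1000,.2125+d/1000,.145]))
E
```

```text
129 279 288 [33. 63. 99.]; 132 278 289 [31. 62. 97.]; 135 268 299 [ 52.  95. 130.]; 138 277 292 [ 39.  79. 119.]; 141 270 295 [ 50.  92. 130.]; 144 268 299 [ 48.  87. 121.]; 147 274 299 [ 44.  84. 120.]; 150 275 292 [ 41.  80. 119.]; 153 275 292 [ 44.  83. 123.]; 156 277 297 [ 42.  80. 120.]; 159 277 291 [ 40.  80. 122.]; 162 277 291 [ 39.  78. 121.]; 165 272 291 [ 42.  79. 120.]; 168 277 291 [ 40.  78. 120.]; 171 277 291 [ 41.  81. 124.]; 174 277 291 [ 40.  81. 127.]; 177 277 299 [ 42.  82. 126.]; 180 277 299 [ 42.  81. 126.]; 183 277 299 [ 50.  86. 124.]; 186 277 299 [ 44.  80. 120.]; 189 277 299 [ 42.  78. 118.]; 192 276 299 [ 41.  75. 112.]; 195 277 299 [ 40.  73. 108.]; 198 277 299 [ 42.  72. 106.]; 201 276 299 [ 39.  71. 105.]; 204 276 299 [ 38.  70. 104.]; 207 276 299 [ 49.  79. 108.]; 210 268 299 [ 55.  82. 110.]; 213 268 299 [ 49.  87. 119.]; 216 275 293 [ 39.  71. 107.]; 219 270 294 [ 46.  82. 116.]; 222 268 297 [ 48.  84. 117.]; 225 268 297 [ 47.  84. 117.]; 228 268 298 [ 48.  85. 119.]; 231 268 298 [ 48.  85. 120.]; 234 268 298 [ 49.  86. 121.]; 237 272 298 [ 49.  87. 123.]; 240 274 294 [ 47.  81. 121.]; 243 268 296 [ 53.  92. 130.]; 246 275 293 [ 44.  79. 121.]; 249 274 293 [ 46.  80. 120.]; 252 275 293 [ 45.  79. 115.]; 255 274 294 [ 48.  79. 114.]; 258 275 294 [ 45.  76. 111.]; 261 274 293 [ 47.  78. 114.]; 264 274 293 [ 46.  77. 113.]; 267 275 293 [ 48.  79. 116.]; 270 275 293 [ 46.  79. 115.]; 273 274 293 [ 49.  80. 115.]; 276 274 293 [ 47.  77. 112.]; 279 274 293 [ 46.  75. 107.]; 282 275 292 [ 45.  74. 106.]; 285 276 290 [ 46.  73. 105.]; 288 277 288 [ 38.  67. 104.]; 291 297 299 [ 75. 105. 137.]; 
handle end [281.6827 293.9623]
handle end [281.9191 217.708 ]
blade end [281.5741 289.7258]
blade end [282.0551 129.934 ]
```

servo_tool(targets="0 0.1 0.9 0 0 0 5;0 0 0.9 0 0 0 4;0 0 0.9 0 0 0 4;0 0 0.9 0 0 0 4;0 0 0.9 0 0 0 4;0 0 0.8 0 0 0 4;0 0 0 0 0 0 3;0 0 0 0 0 0 2.5;0 0 0 0 0 0 2;0 0 0 0 0 0 1.6;0 0 0 0 0 0 1.4;0 0 0 0 0 0 1.2;0 0 0 0 0 0 0.8;0 0 0 0 0 0 0.5;0 0 0 0 0 0 0.5;0 0 0 0 0 0 0.5", grip_force=40)

```text
time_s: 5.83
eef_pos: [0.554, 0.2138, 0.2098]
orientation: [2.313, 2.125, 0.001]
force: [-0.0, -0.1, 5.5]
finger_gap: 0.107
gripper_force: 39.7
```

servo_tool(targets="0 0 -0.2 0 0 0 0.5;0 0 -0.3 0 0 0 0.5;0 0 -0.5 0 0 0 0.5;0 0 -0.5 0 0 0 0.5;0 0 -0.5 0 0 0 0.5;0 0 -0.5 0 0 0 0.5")

```text
time_s: 6.33
eef_pos: [0.5539, 0.2137, 0.2349]
orientation: [2.313, 2.126, 0.0]
force: [0.4, -0.1, -1.3]
finger_gap: 0.109
gripper_force: 38.9
```

servo_tool(targets="0 0 -0.7 0 0 0 0.5;0 0 -0.7 0 0 0 0.5;0 0 -0.7 0 0 0 0.5;0 0 -0.7 0 0 0 0.5;0 0 -0.7 0 0 0 0.5;0 0 -1 0 0 0 0.5;0 0 -1 0 0 0 0.5;0 0 -1 0 0 0 0.5;0 0 -1 0 0 0 0.5;0 0 -1 0 0 0 0.5;0 0 -1 0 0 0 0.5;0 0 -1 0 0 0 0.5;0 0 -1 0 0 0 0.5;0 0 -1 0 0 0 0.5;0 0 -0.6 0 0 0 0.5;0 0 0 0 0 0 0.5;0 0 0 0 0 0 0.5")

```text
time_s: 7.75
eef_pos: [0.554, 0.2138, 0.3653]
orientation: [2.313, 2.125, 0.001]
force: [0.7, -0.9, -1.4]
finger_gap: 0.114
gripper_force: 38.9
```

```bash
python3 - <<'E'
from h import *
a=grab_frame('scene');w=grab_frame('wrist');save('s2.png',a);save('w4.png',w)
s=get_state();print(s['eef_pos'],s['orientation'],s['finger_gap'],s['force'])
c=cv2.resize(a[120:300,170:300],None,fx=3,fy=3,interpolation=cv2.INTER_CUBIC)
c=np.hstack([c,cv2.resize(w,(400,300)) if 0 else cv2.resize(w[150:330,190:370-50],None,fx=3,fy=3,interpolation=cv2.INTER_CUBIC)])
save('c4.png',c);print(c.shape)
E
```

```text
[0.55381534 0.21373112 0.3646475 ] [-2.31303048e+00 -2.12542932e+00  1.24267655e-03] 0.11064313931434608 [ 0.03380055 -0.93407213 -0.62555856]
(540, 780, 3)
```

View pics/c4.png

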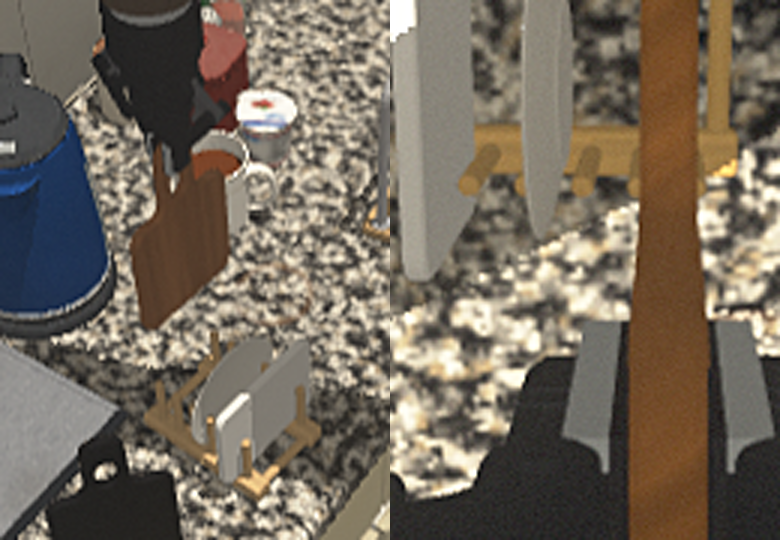

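The board is held upright with its lower edge clear of the pegs, and the plate and plain board are undisturbed. I'll check its offset in the hand from the wrist image.

```bash
python3 - <<'E'
from h import *
np.set_printoptions(precision=2,suppress=True)
i=camera_info('wrist');s=get_state();p=s['eef_pos'];X=R.from_rotvec(s['orientation']).as_matrix()[:,0]
a=cv2.imread('pics/w4.png').astype(int)
m=((a[...,2]-a[...,0]>38)&(a[...,2]<170)).astype(np.uint8)
for r in list(range(60,160,4))+list(range(300,420,4)):
    q=np.where(m[r,262:312])[0]
    if len(q)>4: print(r,q.min()+262,q.max()+262,len(q),end='; ')
print()
for d in(-.02,0,.02):print('h',proj(i,p+X*d+[0,0,.014]))
for z in(-.058,-.186):
  for d in(-.0575,.0575):print('b',z,d,proj(i,p+X*d+[0,0,z]))
E
```

```text
132 262 307 42; 136 262 307 46; 140 262 307 46; 144 262 307 46; 148 274 304 27; 152 274 303 27; 156 273 303 28; 300 270 295 26; 304 270 295 26; 308 270 295 26; 312 270 295 26; 316 270 295 26; 320 270 295 26; 324 270 295 26; 328 270 295 26; 332 270 295 26; 336 270 295 26; 340 270 295 26; 344 270 295 26; 348 271 293 23; 360 289 293 5; 364 263 294 32; 368 262 295 16; 
h [281.75 362.05]
h [281.68 313.51]
h [281.61 260.53]
b -0.058 -0.0575 [282.12 336.77]
b -0.058 0.0575 [281.93 134.65]
b -0.186 -0.0575 [282.33 255.1 ]
b -0.186 0.0575 [282.24 126.04]
```

```bash
python3 - <<'E'
from h import *
np.set_printoptions(precision=1,suppress=True)
S=camera_info('scene');s=get_state();p=s['eef_pos'];M=R.from_rotvec(s['orientation']).as_matrix();X,Y=M[:,0],M[:,1]
a=cv2.imread('pics/s2.png').astype(int)
b=cv2.imread('pics/w4.png').astype(int)
for r in range(120,140,2): print(r,(b[r,276:302:3,2]-b[r,276:302:3,0]))
for z in(-.09,-.12,-.15):
    Lc=proj(S,p+X*.0575+[0,0,z]-Y*.005);Rc=proj(S,p-X*.0575+[0,0,z]-Y*.005)
    print('z',z,Lc,Rc)
    # sample colour profile along line extended by 20%
    for t in(-1,1):
        row=[]
        for k in range(-9,10):
            q=proj(S,p+X*(t*.0575+t*k*.001)+[0,0,z]-Y*.005);v=cv2.remap((a[...,2]-a[...,0]).astype(np.float32),np.float32([[q[0]]]),np.float32([[q[1]]]),1)[0,0];row.append(int(v))
        print(t,row)
print('bottom');print([(z,int(cv2.remap((a[...,2]-a[...,0]).astype(np.float32),*[np.float32([[c]]) for c in proj(S,p+[0,0,z/1000]-Y*.005)],1)[0,0])) for z in range(-196,-175,2)])
E
```

```text
120 [33 34 16 23 26 22 19 15  7]
122 [48 21 19 32 29 15 25 27 18]
124 [ 6 26 32 36 28 10 18 30 17]
126 [27 10 23 26 25  2 15 20 15]
128 [26 10 10 22  6  5 18 12  2]
130 [36 28 31 24 20 19 20 19 -5]
132 [97 70 69 70 86 97 97 95 93]
134 [87 64 65 62 61 91 90 91 91]
136 [71 69 61 69 71 72 85 90 88]
138 [63 73 63 68 70 69 68 89 87]
z -0.09 [215.6 210.1] [244.9 184.6]
-1 [44, 44, 44, 43, 43, 43, 40, 37, 34, 31, 28, 25, 23, 22, 21, 21, 21, 20, 20]
1 [40, 41, 42, 41, 41, 42, 43, 43, 43, 43, 43, 43, 42, 40, 37, 34, 33, 32, 32]
z -0.12 [216.8 217.7] [245.5 192.3]
-1 [45, 46, 46, 46, 44, 43, 41, 40, 35, 29, 23, 18, 17, 17, 17, 17, 18, 19, 20]
1 [42, 41, 41, 41, 41, 41, 42, 42, 42, 42, 43, 43, 44, 40, 36, 31, 25, 21, 17]
z -0.15 [217.9 225.1] [246.1 199.7]
-1 [43, 43, 43, 43, 43, 42, 41, 39, 38, 34, 30, 25, 20, 15, 14, 14, 15, 17, 20]
1 [40, 40, 40, 40, 40, 41, 41, 42, 42, 43, 43, 44, 46, 45, 37, 28, 18, 13, 11]
bottom
[(-196, 27), (-194, 24), (-192, 22), (-190, 22), (-188, 24), (-186, 25), (-184, 26), (-182, 28), (-180, 31), (-178, 36), (-176, 42)]
```

servo_tool(targets="-1.95 -1.44 0 0 0 0 0.5;-1.95 -1.44 0 0 0 0 0.5;-1.95 -1.44 0 0 0 0 0.5;-1.95 -1.44 0 0 0 0 0.5;-1.95 -1.44 0 0 0 0 0.5;-1.95 -1.44 0 0 0 0 0.5;-1.95 -1.44 0 0 0 0 0.5;-1.95 -1.44 0 0 0 0 0.5;-1.95 -1.44 0 0 0 0 0.5;0 0 0 0 0 -2.6 0.5;0 0 0 0 0 -2.6 0.5;0 0 0 0 0 -2.6 0.5;0 0 0 0 0 -2.6 0.5")

```text
time_s: 8.93
eef_pos: [0.4095, 0.0496, 0.3649]
orientation: [-2.109, -2.328, 0.0]
force: [-0.7, -0.3, -1.7]
finger_gap: 0.109
gripper_force: 39.5
```

servo_tool(targets="-1.3 -0.12 0 0 0 0 0.5;-2.6 -0.25 0 0 0 0 0.5;-2.6 -0.25 0 0 0 0 0.5;-2.6 -0.25 0 0 0 0 0.5;-2.6 -0.25 0 0 0 0 0.5;-2.6 -0.25 0 0 0 0 0.5;-2.6 -0.25 0 0 0 0 0.5;-2.6 -0.25 0 0 0 0 0.5;-2.6 -0.25 0 0 0 0 0.5;-2.6 -0.25 0 0 0 0 0.5;-2.6 -0.25 0 0 0 0 0.5;-2.6 -0.25 0 0 0 0 0.5;-2.6 -0.25 0 0 0 0 0.5;-1.3 -0.13 0 0 0 0 0.5;0 0 0 0 0 0 0.5;0 0 0 0 0 0 0.5;0 0 0 0 0 0 0.5;0 0 0 0 0 0 0.5")

```text
time_s: 10.43
eef_pos: [0.4103, -0.2888, 0.3655]
orientation: [2.11, 2.327, 0.0]
force: [0.2, -0.4, -1.2]
finger_gap: 0.101
gripper_force: 39.5
```

```bash
python3 - <<'E'
from h import *
np.set_printoptions(precision=4,suppress=True)
s=get_state();p=s['eef_pos'];M=R.from_rotvec(s['orientation']).as_matrix();X,Y=M[:,0],M[:,1]
print(p,X,Y,s['force'],s['time_s'])
x=np.array([np.cos(.096),np.sin(.096)]);d=np.array([.502,-.2855])-.045*x-p[:2];print('to pre: x,y cm',d@X[:2]*100,d@Y[:2]*100,'z',(p[2]-.256)*100)
E
```

```text
[ 0.4103 -0.2888  0.3655] [-0.0979  0.9952 -0.    ] [0.9952 0.0979 0.0003] [ 0.1823 -0.355  -1.184 ] 10.4333
to pre: x,y cm -0.5604884302274956 4.657960806202217 z 10.954551367368015
```

servo_tool(targets="-0.2 0 0.9 0 0 0 0.5;-0.36 0 1.5 0 0 0 0.5;0 0 1.5 0 0 0 0.5;0 0 1.5 0 0 0 0.5;0 0 1.5 0 0 0 0.5;0 0 1.5 0 0 0 0.5;0 0 1.5 0 0 0 0.5;0 0 1.05 0 0 0 0.5;0 0.6 0 0 0 0 0.5;0 0.9 0 0 0 0 0.5;0 0.9 0 0 0 0 0.5;0 0.9 0 0 0 0 0.5;0 0.8 0 0 0 0 0.5;0 0.5 0 0 0 0 0.5;0 0 0 0 0 0 0.5;0 0 0 0 0 0 0.5;0 0 0 0 0 0 0.5;0 0 0 0 0 0 0.5")

```text
time_s: 11.93
eef_pos: [0.4563, -0.291, 0.2559]
orientation: [2.111, 2.326, -0.0]
force: [-0.3, 0.1, -1.7]
finger_gap: 0.11
gripper_force: 39.4
```

```bash
python3 - <<'E'
from h import *
np.set_printoptions(precision=4,suppress=True)
a=grab_frame('scene');i=camera_info('wrist');w=grab_frame('wrist');save('s5.png',a);save('w5.png',w)
import pickle;pickle.dump(i,open('w5.pkl','wb'))
s=get_state();p=s['eef_pos'];print(p,s['force'])
S=camera_info('scene')
X=R.from_rotvec(s['orientation']).as_matrix()[:,0]
hx=np.array([np.cos(.096),np.sin(.096),0]);seat=np.array([.502,-.2855,.218])
for n,q in(('ball',seat-.02*hx+[0,0,.011]),('eyeend',p-[0,0,.018]),('eyebot',p-[0,0,.050]),('hL',p+.02*X+[0,0,.014]),('hR',p-.02*X+[0,0,.014])): print(n,proj(S,q),proj(i,q))
c=cv2.resize(a[85:185,295:395],None,fx=4,fy=4,interpolation=cv2.INTER_CUBIC)
c2=cv2.resize(w[190:340,210:360],(400,400),interpolation=cv2.INTER_CUBIC)
save('c5.png',np.hstack([c,c2]))
E
```

```text
[ 0.4563 -0.291   0.256 ] [-0.6705  0.5696 -2.5992]
ball [341.1602 119.3926] [338.3105 264.4212]
eyeend [349.0744 119.2647] [281.3749 274.925 ]
eyebot [348.0452 127.1439] [281.5452 248.8083]
hL [347.7888 114.598 ] [281.0317 260.4211]
hR [352.4441 107.7393] [281.2099 361.9908]
```

View pics/c5.png

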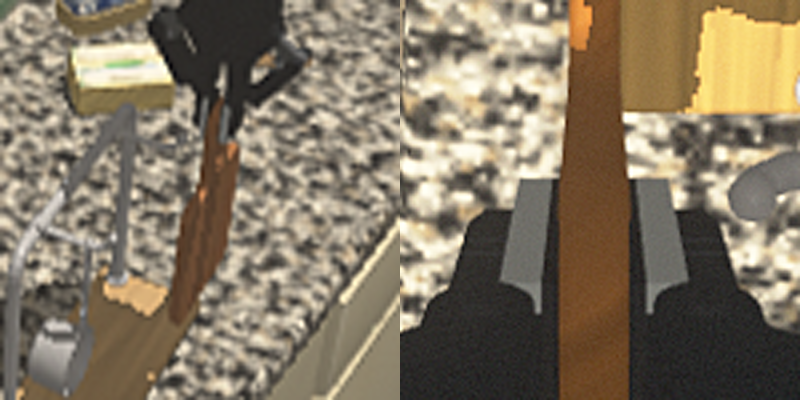

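servo_tool(targets="0 0.4 0 0 0 0 0.5;0.02 0.5 0 0 0 0 0.5;0.02 0.5 0 0 0 0 0.5;0.02 0.4 0 0 0 0 0.5;0.02 0.3 0 0 0 0 0.5;0 0 0 0 0 0 0.5;0 0 0 0 0 0 0.5")

```text
time_s: 12.62
eef_pos: [0.4776, -0.2879, 0.2556]
orientation: [-2.11, -2.327, 0.0]
force: [0.2, -0.0, -1.7]
finger_gap: 0.109
gripper_force: 39.5
```

servo_tool(targets="0 0.3 0 0 0 0 0.5;0 0.3 0 0 0 0 0.5;0 0.3 0 0 0 0 0.5;0 0 0 0 0 0 0.5;0 0 0 0 0 0 0.5")

```text
time_s: 13.03
eef_pos: [0.4865, -0.2871, 0.2557]
orientation: [-2.111, -2.327, 0.0]
force: [-0.3, 1.1, -1.9]
finger_gap: 0.111
gripper_force: 39.5
```

servo_tool(targets="0 0.3 0 0 0 0 0.5;0 0.3 0 0 0 0 0.5;0 0.3 0 0 0 0 0.5;0 0 0 0 0 0 0.5;0 0 0 0 0 0 0.5")

```text
time_s: 13.45
eef_pos: [0.4955, -0.2862, 0.2557]
orientation: [-2.111, -2.327, 0.0]
force: [-0.7, 0.1, -0.4]
finger_gap: 0.106
gripper_force: 39.5
```

servo_tool(targets="0 0.3 0.1 0 0 0 0.5;0 0.3 0.1 0 0 0 0.5;0 0.2 0.1 0 0 0 0.5;0 0 0 0 0 0 0.5;0 0 0 0 0 0 0.5")

```text
time_s: 13.87
eef_pos: [0.5034, -0.2855, 0.2526]
orientation: [-2.111, -2.326, 0.0]
force: [-0.5, 0.1, -1.9]
finger_gap: 0.111
gripper_force: 39.4
```

servo_tool(targets="0 0 0.2 0 0 0 0.5;0 0 0.2 0 0 0 0.5;0 0 0.2 0 0 0 0.5;0 0 0.2 0 0 0 0.5;0 0 0.2 0 0 0 0.5;0 0 0 0 0 0 0.5;0 0 0 0 0 0 0.5")

```text
time_s: 14.45
eef_pos: [0.5032, -0.2855, 0.2426]
orientation: [-2.111, -2.326, 0.0]
force: [0.9, 0.9, -1.9]
finger_gap: 0.109
gripper_force: 39.4
```

servo_tool(targets="0 0 0.1 0 0 0 0.5;0 0 0.1 0 0 0 0.5;0 0 0.05 0 0 0 0.5;0 0 0.05 0 0 0 0.5;0 0 0 0 0 0 0.5;0 0 0 0 0 0 0.5")

```text
time_s: 14.95
eef_pos: [0.5033, -0.2855, 0.2398]
orientation: [-2.111, -2.327, 0.0]
force: [-0.2, -1.0, -1.7]
finger_gap: 0.108
gripper_force: 39.5
```

servo_tool(targets="0 0 0.05 0 0 0 0.5;0 0 0.05 0 0 0 0.5;0 0 0 0 0 0 0.5;0 0 0.05 0 0 0 0.5;0 0 0 0 0 0 0.5")

```text
time_s: 15.37
eef_pos: [0.5033, -0.2855, 0.2382]
orientation: [2.111, 2.326, 0.0]
force: [0.3, 0.7, -1.4]
finger_gap: 0.108
gripper_force: 39.7
```

servo_tool(targets="0 0 0.05 0 0 0 0.5;0 0 0 0 0 0 0.5;0 0 0.05 0 0 0 0.5;0 0 0 0 0 0 0.5")

```text
time_s: 15.7
eef_pos: [0.5034, -0.2855, 0.2379]
orientation: [2.11, 2.326, 0.001]
force: [0.2, 1.7, 3.8]
finger_gap: 0.113
gripper_force: 40.9
```

servo_tool(targets="0.05 0 0 0 0 0 0.8;0.05 0 0 0 0 0 0.8;0 0 0 0 0 0 0.8", grip_force=20)

```text
time_s: 15.95
eef_pos: [0.5034, -0.2846, 0.2372]
orientation: [2.111, 2.326, 0.0]
force: [2.2, -0.4, 1.2]
finger_gap: 0.11
gripper_force: 41.7
```

servo_tool(targets="0 0 0 0 0 0 1;0 0 0 0 0 0 1.1;0 0 0 0 0 0 1.2;0 0 0 0 0 0 1.3;0 0 0 0 0 0 1.4;0 0 0 0 0 0 1.6;0 0 0 0 0 0 1.8;0 0 0 0 0 0 2;0 0 0 0 0 0 2.2;0 0 0 0 0 0 2.4;0 0 0 0 0 0 2.6;0 0 0 0 0 0 2.8;0 0 0 0 0 0 3;0 0 0 0 0 0 3")

```text
time_s: 17.12
eef_pos: [0.5097, -0.284, 0.2376]
orientation: [2.101, 2.323, 0.015]
force: [38.1, 1.6, -5.8]
finger_gap: 0.315
gripper_force: 16.1
```

```bash
python3 - <<'E'
from h import *
i=camera_info('wrist');w=grab_frame('wrist');save('w6.png',w)
s=get_state();print(s['eef_pos'],s['force'],s['finger_gap'],s['time_s'])
a=cv2.imread('pics/w6.png').astype(int);m=((a[...,2]-a[...,0]>38)&(a[...,2]<170)&(a[...,2]>1.8*a[...,0]))
for r in range(220,420,8):
    q=np.where(m[r,230:340])[0]
    if len(q)>4: print(r,q.min()+230,q.max()+230,len(q),end='; ')
E
```

```text
[ 0.50972041 -0.28397782  0.23757404] [37.40585021  1.11145574 -6.52324634] 0.3152370835470205 17.1667
220 259 334 59; 228 234 333 55; 236 257 296 38; 244 255 278 24; 252 254 278 25; 260 253 278 26; 268 252 278 27; 276 252 278 27; 284 252 278 27; 292 252 278 27; 300 251 278 28; 308 252 278 27; 316 252 278 27; 324 252 278 27; 332 252 278 27; 340 254 278 25;
```

The opening finger is bearing on the hook tip, so I'll close back partly at once and rise out.

servo_tool(targets="0 0 0 0 0 0 2.4;0 0 0 0 0 0 2;0 0 0 0 0 0 1.7;0 0 0 0 0 0 1.6;0 0 0 0 0 0 1.6")

```text
time_s: 17.58
eef_pos: [0.5054, -0.2844, 0.2376]
orientation: [2.107, 2.325, 0.005]
force: [13.2, 0.2, -0.0]
finger_gap: 0.185
gripper_force: 6.3
```

servo_tool(targets="0 0.1 0 0 0 0 1.6;0 0.1 0 0 0 0 1.6;0 0 0 0 0 0 1.6;0 0 0 0 0 0 1.6")

```text
time_s: 17.92
eef_pos: [0.5059, -0.2844, 0.2374]
orientation: [2.11, 2.326, 0.001]
force: [6.6, -0.3, 0.7]
finger_gap: 0.189
gripper_force: 3.1
```

```bash
python3 - <<'E'
from h import *
i=camera_info('wrist');w=grab_frame('wrist');save('w7.png',w)
s=get_state();print(s['eef_pos'],s['force'],s['finger_gap'],s['gripper_force'])
a=cv2.imread('pics/w7.png').astype(int);m=((a[...,2]-a[...,0]>38)&(a[...,2]<170)&(a[...,2]>1.8*a[...,0]))
for r in (260,284,308,332):
    q=np.where(m[r,230:340])[0];print(r,q.min()+230,q.max()+230,end='; ')
    print(''.join('%d '%x for x in a[r,230:330:3].sum(1)//3))
E
```

```text
[ 0.50591691 -0.28438727  0.23738965] [ 7.11936714 -0.17019046  0.4212774 ] 0.19112779167187205 3.0817490816116333
260 263 288; 126 109 219 242 201 216 110 108 112 109 47 77 76 78 75 72 73 68 71 65 188 123 185 210 53 36 116 111 108 108 132 87 116 114 
284 262 289; 58 52 54 79 111 109 108 113 73 47 37 77 73 75 78 79 77 79 73 69 85 101 192 184 16 39 37 84 111 108 105 108 62 52 
308 262 288; 45 39 41 41 43 42 39 41 49 45 33 70 77 76 77 70 69 71 71 59 197 151 128 175 78 35 47 39 47 38 42 38 45 36 
332 263 288; 42 40 47 37 41 39 40 41 45 44 99 53 70 74 72 70 77 71 68 66 139 131 200 65 100 18 43 48 40 32 31 45 36 41
```

servo_tool(targets="0 0.1 0 0 0 0 1.7;0 0.05 0 0 0 0 1.7;0 0 0 0 0 0 1.7;0 0 0 0 0 0 1.7")

```text
time_s: 18.3
eef_pos: [0.5067, -0.2843, 0.2373]
orientation: [2.111, 2.326, -0.0]
force: [2.8, -1.5, 2.1]
finger_gap: 0.204
gripper_force: 1.7
```

servo_tool(targets="0 0.07 0 0 0 0 1.7;0 0 0 0 0 0 1.7;0 0 0 0 0 0 1.7")

```text
time_s: 18.55
eef_pos: [0.507, -0.2841, 0.2372]
orientation: [-2.111, -2.326, 0.001]
force: [-0.4, -0.5, 1.5]
finger_gap: 0.197
gripper_force: 1.1
```

servo_tool(targets="0 0 -0.1 0 0 0 1.7;0 0 -0.1 0 0 0 1.7;0 0 -0.1 0 0 0 1.7;0 0 0 0 0 0 1.7")

```text
time_s: 18.88
eef_pos: [0.5072, -0.2841, 0.2404]
orientation: [-2.111, -2.326, 0.0]
force: [-0.9, -0.5, -0.3]
finger_gap: 0.195
gripper_force: 0.4
```

```bash
cat > m.py <<'E'
from h import *
import sys
i=camera_info('wrist');w=grab_frame('wrist');save(sys.argv[1],w)
s=get_state();p=s['eef_pos'];print(p,s['force'],s['finger_gap'],s['gripper_force'])
a=w.astype(int);m=((a[...,0]-a[...,2]>38)&(a[...,0]<170)&(a[...,0]>1.8*a[...,2])).astype(np.uint8);m[:,:230]=0;m[:,340:]=0
col=m[:,262:290].sum(1);print('rows',[r for r in range(120,419) if (col[r]>10)!=(col[r+1]>10)])
for r in (250,300,340):
    q=np.where(m[r])[0]
    if len(q): print(r,q.min(),q.max(),len(q),end='; ')
print('pred top centre, ends if hung:',[proj(i,np.array([x,-.2855+d,.25])).round(1) for x in(.502,.508) for d in(-.02,.02)])
E
python3 m.py w8.png
```

```text
[ 0.50724559 -0.28406189  0.24030398] [-1.54096779  0.4268249   0.00891135] 0.1964793867431856 0.5427315831184387
rows [197, 205, 343]
250 262 286 25; 300 261 287 27; 340 264 285 22; pred top centre, ends if hung: [array([261.9, 356.3]), array([271.2, 258.3]), array([277.7, 357.7]), array([288.4, 259.8])]
```

servo_tool(targets="0 0 -0.2 0 0 0 1.7;0 0 -0.2 0 0 0 1.7;0 0 -0.2 0 0 0 1.7;0 0 -0.2 0 0 0 1.7;0 0 0 0 0 0 1.7")

```text
time_s: 19.35
eef_pos: [0.5075, -0.2842, 0.2489]
orientation: [2.111, 2.326, 0.0]
force: [-1.1, -0.4, 0.4]
finger_gap: 0.203
gripper_force: 0.2
```

```bash
python3 m.py w9.png
```

```text
[ 0.50747177 -0.28418594  0.24863375] [-7.96179004e-02 -5.79608694e-01  7.71961909e-05] 0.20007351021521605 0.25203620808724736
rows [122, 189, 200, 330]
250 262 285 24; 300 262 286 25; pred top centre, ends if hung: [array([262.5, 342.5]), array([271.2, 249.1]), array([277.4, 343.7]), array([287.4, 250.6])]
```

servo_tool(targets="0 0 -0.2 0 0 0 1.7;0 0 -0.2 0 0 0 1.7;0 0 -0.1 0 0 0 2;0 0 -0.1 0 0 0 2.4;0 0 -0.1 0 0 0 2.8;0 0 -0.2 0 0 0 3;0 0 -0.4 0 0 0 3;0 0 -0.6 0 0 0 3;0 0 -1 0 0 0 3;0 0 -1.2 0 0 0 3;0 0 -1.5 0 0 0 3;0 0 -1.5 0 0 0 3;0 0 -1.5 0 0 0 3;0 0 -1.5 0 0 0 3;0 0 -1.5 0 0 0 3;0 0 -1 0 0 0 3;0 0 0 0 0 0 3;0 0 0 0 0 0 3;0 0 0 0 0 0 3;0 0 0 0 0 0 3")

```text
time_s: 21.07
eef_pos: [0.5073, -0.2841, 0.3734]
orientation: [-2.11, -2.326, 0.0]
force: [0.1, 0.5, 0.1]
finger_gap: 0.351
gripper_force: 0.0
```

```bash
python3 - <<'E'
from h import *
np.set_printoptions(precision=4,suppress=True)
s=get_state();print(s['eef_pos'],s['force'],s['time_s'])
i=camera_info('wrist');S=camera_info('scene')
w=grab_frame('wrist');f=[grab_frame('scene') for _ in range(8)];save('s10.png',f[-1]);save('w10.png',w)
reg=lambda x:x[60:220,290:400].astype(int)
print('scene change max',abs(reg(f[-1])-reg(f[0])).max(),[int((abs(reg(g)-reg(f[-1]))>25).sum()) for g in f])
a=w.astype(int);m=((a[...,0]-a[...,2]>38)&(a[...,0]<170)&(a[...,0]>1.8*a[...,2])).astype(np.uint8)
m[:,:200]=0;m[:,360:]=0
n,l,st,c=cv2.connectedComponentsWithStats(m);k=1+np.argmax(st[1:,4]);print(st[k],c[k])
x,y,W,H,_=st[k]
for r in range(y,y+H,8):
    q=np.where(l[r]==k)[0];print(r,q.min(),q.max(),end='; ')
print()
for d in(-.02,.02): print('handle',proj(i,[.5047-d*.096,-.2852+d,.25]))
for z in(.178,.05):
  for d in(-.0575,.0575): print('blade',z,proj(i,[.5047-d*.096,-.2852+d,z]))
save('c6.png',np.hstack([cv2.resize(f[-1][85:185,295:395],None,fx=4,fy=4,interpolation=cv2.INTER_CUBIC),cv2.resize(w[100:400,200:400],(400,600),interpolation=cv2.INTER_CUBIC)[:400]]))
E
```

```text
[ 0.5073 -0.2841  0.3734] [0.0966 0.4689 0.0687] 21.0667
scene change max 62 [34, 32, 17, 9, 8, 6, 6, 0]
[ 249   11   79  237 8517] [288.946  108.3912]
11 249 249; 19 249 273; 27 249 326; 35 249 326; 43 249 326; 51 249 326; 59 249 326; 67 250 326; 75 250 325; 83 250 325; 91 250 325; 99 259 325; 107 274 325; 115 294 324; 123 276 324; 131 273 324; 139 283 313; 147 283 323; 155 284 323; 163 273 317; 171 273 316; 179 273 306; 187 271 307; 195 271 303; 203 271 283; 211 271 284; 219 271 283; 227 271 283; 235 272 283; 243 283 283; 
handle [278.2627 240.1525]
handle [278.1327 185.5512]
blade 0.178 [279.2728 252.6896]
blade 0.178 [279.0699 126.5962]
blade 0.05 [280.212  216.1494]
blade 0.05 [280.1316 122.9826]
```

View pics/c6.png

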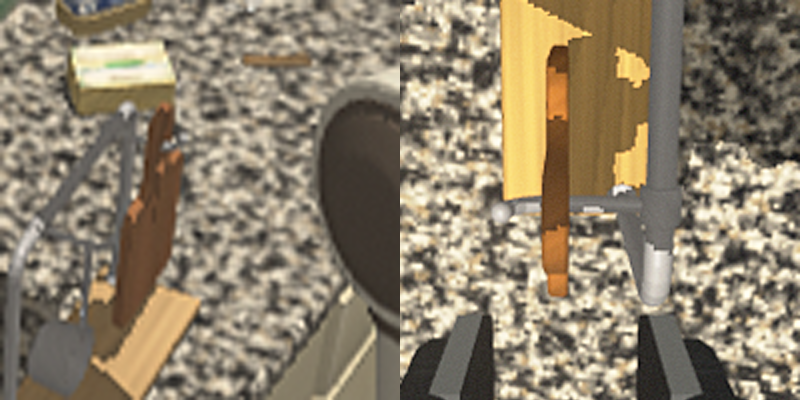

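The board hangs upright on the empty hook, with the hook passing through its eye and the tip in front at crop (500,212). I'll let any residual swing die down and then check.

servo_tool(targets="0 0 -0.5 0 0 0 3;0 0 -0.5 0 0 0 3;0 0 0 0 0 0 3;0 0 0 0 0 0 3;0 0 0 0 0 0 3;0 0 0 0 0 0 3;0 0 0 0 0 0 3;0 0 0 0 0 0 3;0 0 0 0 0 0 3;0 0 0 0 0 0 3;0 0 0 0 0 0 3;0 0 0 0 0 0 3;0 0 0 0 0 0 3;0 0 0 0 0 0 3;0 0 0 0 0 0 3;0 0 0 0 0 0 3;0 0 0 0 0 0 3;0 0 0 0 0 0 3;0 0 0 0 0 0 3;0 0 0 0 0 0 3")

```text
time_s: 23.18
eef_pos: [0.5074, -0.2841, 0.3843]
orientation: [-2.111, -2.327, 0.0]
force: [0.7, -0.5, -0.3]
finger_gap: 0.352
gripper_force: 0.0
```

servo_tool(targets="0 0 0 0 0 0 3;0 0 0 0 0 0 3;0 0 0 0 0 0 3;0 0 0 0 0 0 3;0 0 0 0 0 0 3;0 0 0 0 0 0 3;0 0 0 0 0 0 3;0 0 0 0 0 0 3;0 0 0 0 0 0 3;0 0 0 0 0 0 3;0 0 0 0 0 0 3;0 0 0 0 0 0 3;0 0 0 0 0 0 3;0 0 0 0 0 0 3;0 0 0 0 0 0 3;0 0 0 0 0 0 3;0 0 0 0 0 0 3;0 0 0 0 0 0 3;0 0 0 0 0 0 3;0 0 0 0 0 0 3")

```text
time_s: 24.85
eef_pos: [0.5074, -0.2842, 0.3842]
orientation: [-2.111, -2.326, 0.0]
force: [-1.1, 0.0, 0.2]
finger_gap: 0.349
gripper_force: 0.0
```

```bash
python3 - <<'E'
from h import *
f=[grab_frame('scene') for _ in range(12)]
old=cv2.imread('pics/s10.png')[:,:,::-1]
reg=lambda x:x[60:220,290:400].astype(int)
d=[int((abs(reg(g)-reg(f[-1]))>25).sum()) for g in f];print(d,int((abs(reg(old)-reg(f[-1]))>25).sum()))
b=cv2.imread('pics/s2.png')[:,:,::-1]
print('rack vs after lift',int((abs(b[225:290,215:280].astype(int)-f[-1][225:290,215:280])>40).any(2).sum()))
if max(d)<=8: print(job_done(),get_state()['time_s'])
E
```

```text
[0, 0, 0, 0, 0, 0, 0, 0, 0, 0, 0, 0] 1388
rack vs after lift 896
the job is handed in; nothing more can be done
the job is handed in; nothing more can be done
```

The brown paddle board hangs still on the empty (right) hook and the job is handed in at about 25 s; while letting go, a finger pressed the hook tip at about 38 N (limit 40 N) before I eased it off, and my last rack check was inconclusive (changed pixels, possibly shadow), though the plate and plain board stood in place after the lift.

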